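Hold a coated plate in the guarded insulation test cell at the set contact pressure

ROBOT

A 7-joint arm with a two-finger parallel gripper is mounted at the origin on a cart in front of the work surface, level with it; the furniture and walls round the work are solid. World frame = base frame: x ahead of the robot, y to its left, z up, the work surface at z = 0. Lengths are in m, angles in rad, forces in N, time in s.
With the tool pointing down it reaches from about 0.4 to 0.925 m from the base axis. Payload 4.1 kg.
Tool frame: the origin (TCP) lies on the front face of the gripper's body, between the roots of the fingers; the fingertips stand 73 mm ahead of it and the grasp point (between the pads) lies 54 mm ahead of it; z points along the fingers, y is the line along which they close (so a half turn about z gives the same grasp; the last joint's range is limited). The gripper opens to 85 mm and grips with 20 to 120 N. Pads are 22 mm wide; open, the fingers measure 114 mm over their backs; the gripper's body (76 mm by 85 mm) begins 54 mm behind the grasp point. The pads swing forward as they close: fully open they stand 13 mm farther back than shut.
Start: joints at [-1.368, 0.398, 0.045, 1.537, -0.019, 1.207, -0.051], TCP at [0.193, 0.621, 0.304] pointing down, gripper open.
Joint ranges: [-2.82, 2.82], [-0.49, 2.23], [-1.37, 1.46], [0, 2.46], [-1.36, 4.5], [0.23, 2], [-2.94, 2.94]. Speed limits (rad/s): [2.57, 2.57, 3.14, 3.14, 3.14, 3.14, 3.14].

INTERFACE

Orientations are given as a rotation vector (axis times angle).
In Python, from plant import env gives the robot as it stands. Calls block until the motion is done:
- env.goto(position, orientation): joint-space move of the TCP to a pose.
- env.line_to(position, rotation=None, feed=0.15): straight line of the TCP; rotation=None keeps the orientation; feed is the mean speed in m/s.
- env.move_j(angles): joint-space move.
- env.move_gripper(opening, grip_force=None): finger opening in m; grip_force is the grip in N (None keeps the last); returns when the fingers have stopped.
- env.dwell(seconds).
- env.ik(position, orientation): joint angles nearest the present ones, or None.
- env.get_obs(): the state.
- env.grab_frame(name): name is "side" or "top"; returns the picture (480x640x3 uint8, red, green, blue); there is no depth.
- env.camera_info(name): a dict with "mtx" (3x3 intrinsics, pixels), "dist_coeffs" ([k1, k2, p1, p2, k3] as OpenCV has them; the pictures are not rectified), "world_from_camera" (4x4, takes a point from camera to world coordinates). Camera axes: x right, y up, looking along -z (the intrinsics and any distortion apply to the point x, -y, -z); pixel columns grow to the right and rows downward; lengths in m; the calibration is good to about 2 mm. A picture is of the moment at which its call begins. camera_info takes no time and is no camera call.
A pose or a line that the arm cannot do raises env.PlanningError and nothing moves.
- env.job_done(): hands the job in; it is judged then, once.
Trained networks look in the newest picture that a camera, given by its name, has taken for a name from the list of things; names that differ only in an ending like _2 or _b are one class to them, and where a whole thing is asked for, a point or a joint stands for the part that bears it (a point fixed in the world has none). Each returns a list of dicts, best first, with "confidence" (0 to 1); they miss things now and then, are a little off and sometimes report something else, mostly with a low value. They report only what shows in the picture. A call takes as long as a camera call. They do not tell look-alikes from the thing itself.
- env.search_frame(camera, target): "rect" ([centre column, centre row, width, height] as shares, 0 to 1, of the picture: columns of its width, rows of its height, round what is visible of it).
The state is a dict: "clock": time; "joint_positions": joint angles; "dq": joint speeds; "joint_torque": joint torques, N m; "ee_pos": TCP position; "tcp_rot": TCP orientation; "force": force on the tool from outside, world axes, zero at the start; "ft_torque": the same for the moment, N m; "opening": finger opening in m; "grasp_force": force on a finger pad.
Only numpy, scipy, OpenCV 4.12 (cv2) and the standard library are available. Lean on these libraries where they do the work, as an engineer would, in place of code of your own. Each camera call takes 0.05 s, during which the arm holds its last target. There are 200 camera calls.

TASK

Take the wide coated plate out of its rack by its handle, pass it upright through the narrow slot in the guard of the test cell, and press it down onto the sprung contact until the pointer on the front stands level with the set marker. Finish still gripping the plate and holding it there against the spring; never let go of it, as the spring would lift the contact off. Do not touch the cell itself with the robot, do not shift the marker, and leave the narrow reference plate in the rack and the other things where they are.

Things in the scene. Friction and masses are not known exactly. Their poses are not given: they have to be found in the camera images.
- coated_plate: Wide test plate, hanging upright in either rack slot. Grey-coated steel, 40 mm wide (its y), 6 mm thick (x), round foot, 66 mm long below a black flange (30 x 56 mm in x, y; 66 to 70 mm above the foot) that rests on the rack. Above it a black handle, 14 mm thick (x), 40 mm wide (y), 70 to 110 mm above the foot. Origin: middle of the foot; z up.. A half turn about z looks the same.
- coated_plate_foot (a point): The middle of the coated plate's foot (same point as the body's origin).
- handle_grip (a point): The middle of the coated plate's handle, 90 mm above the foot: grip it across its 14 mm (plate x), fingertips no lower than the flange (70 mm above the foot).
- reference_plate: The narrow reference plate in the other rack slot: same form, but plate and handle only 24 mm wide; stays in the rack. Origin: middle of its foot.
- plate_rack: White plastic rack, fixed, 66 x 184 mm, 76 mm high, with two slots (10 x 47 mm) through its 6 mm top, 42 mm either side of its middle along its y. Origin: middle of its underside; z up.
- test_cell: Test cell, fixed, base 126 x 136 mm; guard 110 mm (x) by 120 mm (y), white top 90 mm high, clear sides, aluminium front facing -x. Origin: middle of its underside, z up. A slot 8 mm wide in x, 44 mm long in y passes through the middle of the 6 mm top; its rounded steel lip rises to 93 mm. Plate x, y go along cell x, y. Below it, at 54 mm at rest, a groove 14 mm wide holds the sprung contact.
- slot_mouth (a point): The middle of the slot, level with the white guard top (90 mm above the worktop).
- contact_slide (a joint): How far the sprung contact carriage is pushed down, m: 0 at rest, 0.026 on its stop. The spring needs about 3 N to start and 0.35 N more a millimetre (about 7 N at 12 mm), and lifts it again when the push ends. The pointer moves with it.
- contact_face (a point): The middle of the contact face on which the plate's foot lands; moves down with contact_slide.
- pointer (a point): Tip of the steel pointer, a flat bar 16 mm wide and 3 mm tall that sticks out 8 mm from the cell's front through an upright slit, beside an engraved scale (2 mm a line). It moves down with the contact, 6 mm lower than the contact face: 48 mm above the worktop at rest.
- set_marker (a joint): Where the set marker has been clamped, m, on the same scale as contact_slide: pointer and marker are level when both read the same. Set anywhere from 0.008 to 0.016; to be left there.
- marker_line (a point): The white line on the middle of the set marker, a black clip 6 mm tall and 12 mm wide with a small thumbscrew on the front of the cell, 17.5 mm to the -y side of the pointer.
- mini_beaker: Small clear beaker, 42 mm wide, 46 mm tall, behind the cell; to be left alone. Origin: middle of its underside.
- petri_dish: Clear dish, 90 mm wide, 15 mm tall, behind the rack; to be left alone. Origin: middle of its underside.
Not all that is in view belongs to the job. Leave any pink look-alike of the coated_plate alone. Leave any orange look-alike of the reference_plate alone.

How it is judged:
On the way, in this order (a step that is already met when the one before it is completed fails the run):
1. the coated plate is gripped and lifted clear of the rack (height (world z) of coated_plate_foot above 0.08 m and contact force between the fingers and coated_plate above 3 N), for 0.1 s.
2. the gripped plate's foot is through the slot, at least 10 mm under the guard top (x of coated_plate_foot in the frame of test_cell between -0.008 and 0.008 m and y of coated_plate_foot in the frame of test_cell between -0.006 and 0.006 m and z of coated_plate_foot in the frame of test_cell below 0.08 m and contact force between the fingers and coated_plate above 3 N), for 0.1 s.
At the end, for the whole second after the job is handed in: Coated plate upright (0.12 rad) through the slot, foot within 8 mm of the contact face's middle, pointer level with the marker line within 3 mm, at rest, gripped (over 3 N), robot not touching the cell; reference plate within 10 mm, beaker and dish within 20 mm of their starts (x of coated_plate_foot in the frame of test_cell between -0.008 and 0.008 m and y of coated_plate_foot in the frame of test_cell between -0.006 and 0.006 m and z of coated_plate_foot in the frame of test_cell below 0.052 m and distance between coated_plate_foot and contact_face below 0.008 m and z of pointer in the frame of marker_line between -0.003 and 0.003 m and angle between coated_plate's own z axis and vertical below 0.12 rad and contact force between the fingers and coated_plate above 3 N and contact force between each of the arm, the fingers and test_cell below 1 N and linear speed of coated_plate below 0.01 m/s and angle between reference_plate's own z axis and vertical below 0.1 rad and distance of reference_plate from where it was at the start of the episode below 0.01 m and distance of each of mini_beaker, petri_dish from where it was at the start of the episode below 0.02 m); the arm keeps its last pose, push and grip.
It fails at once if the set marker is shifted (over 4 mm) (distance of marker_line from where it was at the start of the episode above 0.004 m).
It fails at once if the robot presses on the cell itself (over 4 N) (contact force between any of the fingers, the arm and test_cell above 4 N).
It fails at once if the plate is let go once its foot is well inside the guard and the contact is pressed (x of coated_plate_foot in the frame of test_cell between -0.008 and 0.008 m and y of coated_plate_foot in the frame of test_cell between -0.006 and 0.006 m and z of coated_plate_foot in the frame of test_cell below 0.05 m and contact force between the fingers and coated_plate below 0.2 N).
It fails at once if the reference plate leaves the rack (distance of reference_plate from where it was at the start of the episode above 0.04 m).
It also fails if it takes over 48 s, if anything falls off the work surface, if the arm or the gripper's body presses on something with over 40 N, if the wrist force passes 120 N, or if a joint passes its speed limit or range.

## Working session

There is one attempt and no reset: what is moved stays moved. The work goes in short steps, each a Python script; the robot and the scene stay as the last script left them, time stands still between calls to the robot, and variables do not carry over. Pictures are saved under pics/ and viewed, at most 10 in all, crops included, and the job is handed in when it is done.

```bash
mkdir -p pics; ls; cat > h.py <<'E'
import numpy as np, cv2
from plant import env
def snap(cam,fn=None):
    im=env.grab_frame(cam)
    if fn: cv2.imwrite('pics/'+fn,im[:,:,::-1])
    return im
def ray(cam,uv):
    c=env.camera_info(cam);T=np.array(c['world_from_camera'])
    p=cv2.undistortPoints(np.array([[uv]],float),np.array(c['mtx']),np.array(c['dist_coeffs'])).ravel()
    return T[:3,3],T[:3,:3]@np.array([p[0],-p[1],-1.])
def at_z(cam,uv,z):
    o,d=ray(cam,uv);return o+d*(z-o[2])/d[2]
def proj(cam,P):
    c=env.camera_info(cam);T=np.linalg.inv(np.array(c['world_from_camera']))
    P=np.atleast_2d(P);q=P@T[:3,:3].T+T[:3,3];q=q*[1,-1,-1]
    return cv2.projectPoints(q,np.zeros(3),np.zeros(3),np.array(c['mtx']),np.array(c['dist_coeffs']))[0].reshape(-1,2)
E
python3 - <<'E'
from h import *
for c in('side','top'):
    snap(c,c+'0.png');T=np.array(env.camera_info(c)['world_from_camera']);print(c,T.round(3).tolist(),np.array(env.camera_info(c)['mtx']).round(0).tolist())
    for t in ['coated_plate','reference_plate','plate_rack','test_cell','pointer','set_marker','mini_beaker','petri_dish']:
        for d in env.search_frame(c,t)[:3]:
            r=np.array(d['rect'])*[640,480,640,480];print(t,round(d['confidence'],2),r.round(1))
o=env.get_obs();print(o['clock'],o['tcp_rot'],o['opening'])
E
```

```text
pics
side [[0.995, 0.057, -0.086, 0.46], [-0.103, 0.505, -0.857, -0.935], [-0.005, 0.861, 0.508, 0.71], [0.0, 0.0, 0.0, 1.0]] [[579.0, 0.0, 321.0], [0.0, 579.0, 245.0], [0.0, 0.0, 1.0]]
coated_plate 0.94 [315.3 271.5  21.3  48.8]
coated_plate 0.83 [328.6 218.4  22.9  44.2]
coated_plate 0.68 [278.4 233.6  14.   27.3]
reference_plate 0.68 [268.9 219.5   5.9  23.4]
reference_plate 0.65 [274.4 200.8  15.8  27.3]
plate_rack 0.64 [270.5 221.    6.1  26.3]
plate_rack 0.6 [275.3 246.5  34.3  78.6]
plate_rack 0.44 [375.2 274.9  43.7  22.6]
test_cell 0.9 [289.3 337.7  89.7  86.3]
test_cell 0.74 [395.  316.5  21.4  31.2]
mini_beaker 0.73 [289.5 337.8  91.3  86.2]
mini_beaker 0.57 [396.5 316.1  15.3  27.8]
petri_dish 0.98 [376.1 273.6  42.1  26.7]
petri_dish 0.51 [277.6 235.4  14.4  25.5]
top [[0.062, 0.972, -0.227, 0.327], [-0.998, 0.06, -0.014, 0.091], [-0.0, 0.228, 0.974, 1.151], [0.0, 0.0, 0.0, 1.0]] [[595.0, 0.0, 312.0], [0.0, 595.0, 244.0], [0.0, 0.0, 1.0]]
coated_plate 0.87 [334.5 262.4  29.3  22.3]
coated_plate 0.77 [278.6 301.1  33.2  14.3]
coated_plate 0.68 [217.2 227.6  32.6  29.7]
reference_plate 0.71 [230.  301.4  31.5  19.7]
plate_rack 0.93 [256.6 303.6 101.8  43. ]
test_cell 0.68 [435.9 307.2  84.6  80.1]
test_cell 0.56 [451.8 340.1  12.1   8. ]
test_cell 0.38 [439.9 321.8  17.9  39.8]
pointer 0.52 [438.6 320.3  21.4  41.7]
set_marker 0.42 [275.1 300.8  31.5  16.4]
mini_beaker 0.95 [401.6 200.3  25.4  19.9]
petri_dish 0.58 [308.  200.4  44.3  44.9]
0.9 [4.72126055e-01 3.10589473e+00 2.08859701e-04] 0.08516091875962253
```

View pics/side0.png

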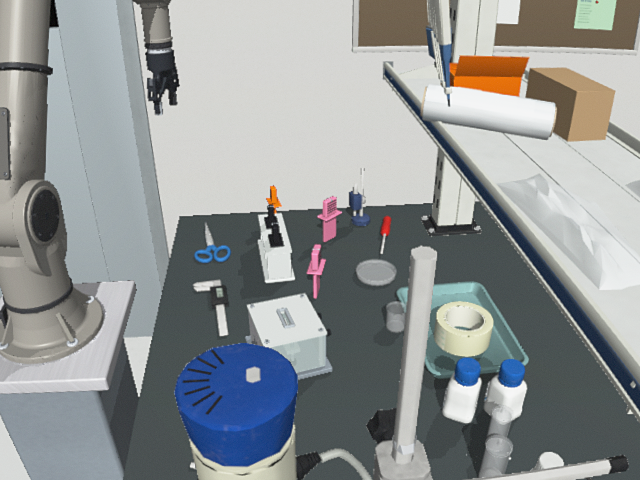

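View pics/top0.png

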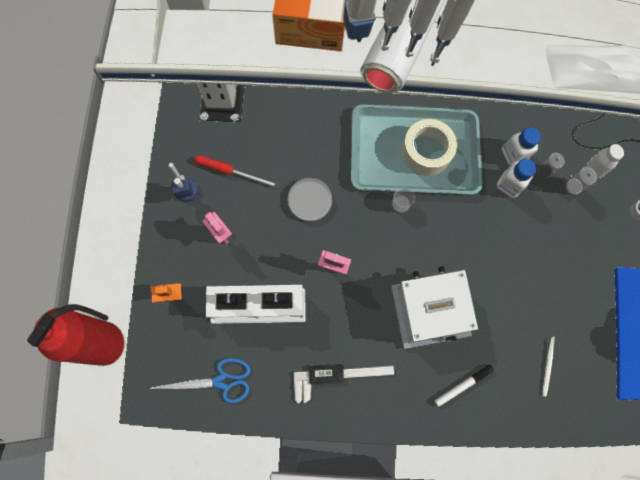

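Side: rack at (275,247), cell at (289,338). Top: rack at (256,304) with two black handles at (231,301) and (277,300), and the cell at (437,307). The pink and orange look-alikes stand outside the rack. I'll zoom in next.

```bash
python3 - <<'E'
from h import *
t=cv2.imread('pics/top0.png');s=cv2.imread('pics/side0.png')
a=cv2.resize(t[270:335,196:316],(800,433),interpolation=cv2.INTER_CUBIC)
cv2.imwrite('pics/rack.png',a)
a=cv2.resize(t[258:358,385:485],(600,600),interpolation=cv2.INTER_CUBIC); cv2.imwrite('pics/cell.png',a)
print(at_z('top',(256,304),.076),at_z('top',(440,306),.09),at_z('side',(286.5,316),.09))
for u in [(231,301),(277,300)]: print(at_z('top',u,.12))
E
```

```text
[0.45896504 0.20076357 0.076     ] [ 0.47316659 -0.13229135  0.09      ] [ 0.47952511 -0.12548288  0.09      ]
[0.45590112 0.24051645 0.12      ]
[0.46293384 0.1601431  0.12      ]
```

View pics/rack.png

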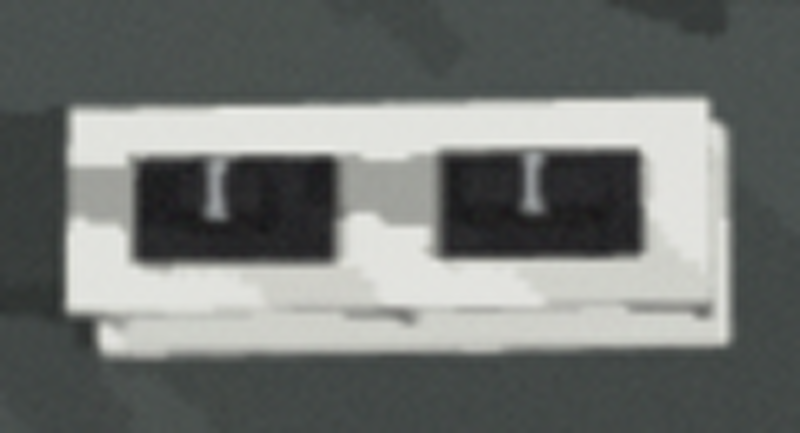

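View pics/cell.png

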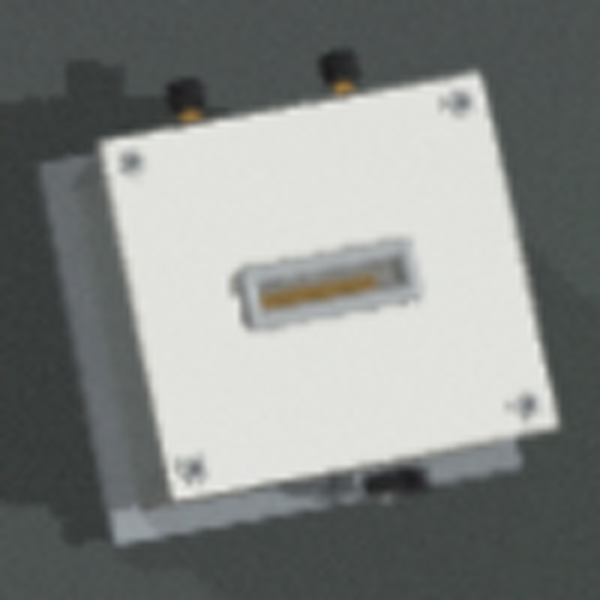

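Rack crop: two identical-looking black flanges; I need more contrast to tell the handle widths apart. Cell crop: slot centre at crop (330,283), i.e. full (440,305); pointer at crop (335,485) and marker at crop (395,480) on the front.

```bash
python3 - <<'E'
from h import *
ims=np.array([snap('side') for _ in range(8)]+[]).mean(0)[:,:,::-1]
tms=np.array([snap('top') for _ in range(8)]).mean(0)[:,:,::-1]
np.save('s0.npy',ims);np.save('t0.npy',tms)
g=lambda a:(255*np.clip(a/255,0,1)**0.5).astype(np.uint8)
r=lambda a,w,h:cv2.resize(g(a),(w,h),interpolation=cv2.INTER_CUBIC)
A=r(ims[290:390,230:340],440,400)
B=r(ims[195:285,250:300],222,400)
C=r(tms[285:320,200:308],662,200)
o=np.zeros((600,662,3),np.uint8);o[:400,:440]=A;o[:400,440:662]=B;o[400:]=C
cv2.imwrite('pics/z.png',o)
E
```

```text
(no output)
```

View pics/z.png

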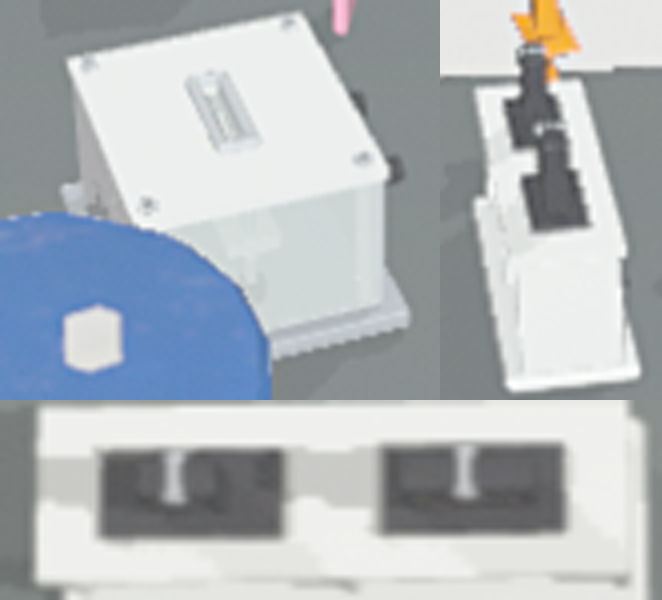

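Bottom strip: the left handle is narrow (about 13 px, reference plate) and the right handle is wide (about 24 px, coated plate, at y≈0.16). In the side view a dark feature on the cell front, at full (254,341), just clears the blue lid. Next I'll fit the poses by matching outlines.

```bash
cat > fit.py <<'E'
from h import *
from scipy.optimize import minimize
def fit(cam,mask,box,w,h,z,x0):
    # pose (x,y,yaw) of a w x h rectangle at height z from its mask (box = c0,r0,c1,r1)
    c0,r0,c1,r1=box;m=mask[r0:r1,c0:c1].astype(np.uint8)
    n,l,st,_=cv2.connectedComponentsWithStats(m);k=1+st[1:,4].argmax()
    cs,_=cv2.findContours((l==k).astype(np.uint8),cv2.RETR_EXTERNAL,cv2.CHAIN_APPROX_NONE)
    m=cv2.drawContours(np.zeros_like(m),cs,-1,1,-1)
    M=np.repeat(np.repeat(m,8,0),8,1)
    def f(p):
        a=p[2];R=np.array([[np.cos(a),-np.sin(a)],[np.sin(a),np.cos(a)]])
        q=np.array([[1,1],[1,-1],[-1,-1],[-1,1]])*[w/2,h/2]@R.T+p[:2]
        uv=proj(cam,np.c_[q,np.full(4,z)])
        P=cv2.fillPoly(np.zeros_like(M),[np.round((uv-[c0,r0]+.5)*8*16-8).astype(np.int32)],1,shift=4)
        return (P!=M).sum()/M.sum()
    s=np.array(x0)+np.array([[0,0,0],[.01,0,0],[0,.01,0],[0,0,.15]])
    r=minimize(f,x0,method='Nelder-Mead',options=dict(initial_simplex=s,xatol=1e-5,fatol=1e-5,maxiter=400))
    return r.x,r.fun
E
python3 - <<'E'
from fit import *
s=np.load('s0.npy');t=np.load('t0.npy')
for c,im,b in(('top',t,(390,262,485,350)),('side',s,(240,288,340,350))):
    for th in (190,205,215): print(c,'cell',fit(c,im.min(2)>th,b,.11,.12,.09,[.475,-.13,-.15]))
for th in (100,120,140): print('flangeW',fit('top',t.max(2)<th,(259,288,296,312),.03,.056,.08,[.463,.16,0]))
for th in (100,120,140): print('flangeN',fit('top',t.max(2)<th,(212,288,251,312),.03,.056,.08,[.456,.24,0]))
print('rack top',fit('top',t.min(2)>130,(196,275,316,318),.066,.184,.076,[.459,.2,0]))
E
```

```text
top cell (array([ 0.47485882, -0.13151223,  0.23329282]), np.float64(0.02276889911825726))
top cell (array([ 0.47497327, -0.13128603,  0.23633852]), np.float64(0.039866272150224806))
top cell (array([ 0.47527896, -0.13144923,  0.2401782 ]), np.float64(0.0929980876216968))
side cell (array([ 0.47819776, -0.13628776,  0.23671735]), np.float64(0.05698135925793792))
side cell (array([ 0.47783989, -0.13510755,  0.22964288]), np.float64(0.04813159570596798))
side cell (array([ 0.47785589, -0.13435853,  0.23323163]), np.float64(0.0599202626641651))
flangeW (array([0.46744457, 0.16365577, 0.06422765]), np.float64(0.134375))
flangeW (array([0.46726765, 0.16280808, 0.07679257]), np.float64(0.0907451923076923))
flangeW (array([0.46796793, 0.16446371, 0.07568415]), np.float64(0.04475787213740458))
flangeN (array([0.46129373, 0.24666969, 0.05144909]), np.float64(0.17015481651376146))
flangeN (array([0.46125812, 0.24669454, 0.07592646]), np.float64(0.10287287685774947))
flangeN (array([0.46075469, 0.24636834, 0.06983216]), np.float64(0.07153179190751445))
rack top (array([0.46064502, 0.20304873, 0.07960199]), np.float64(0.02536816133043208))
```

```bash
python3 - <<'E'
from h import *
def P(x,y,yaw,l):
    c,s=np.cos(yaw),np.sin(yaw);l=np.atleast_2d(l);return np.c_[x+c*l[:,0]-s*l[:,1],y+s*l[:,0]+c*l[:,1],l[:,2]]
L=[[-.063,0,.048],[-.055,0,.048],[-.063,-.0175,.042],[-.055,-.0175,.042],[-.055,.008,.048],[-.055,-.06,.09],[-.055,.06,.09],[-.055,.06,.02]]
print('side',proj('side',P(.478,-.135,.234,L)).round(1).tolist());print('top',proj('top',P(.475,-.1315,.234,L)).round(1).tolist())
s=np.load('s0.npy');t=np.load('t0.npy')
g=lambda a:cv2.resize((255*np.clip(a/255,0,1)**.7).astype(np.uint8),None,fx=16,fy=16,interpolation=cv2.INTER_CUBIC)
A=g(s[325:350,244:266]);B=g(t[322:350,430:458])
o=np.zeros((450,800,3),np.uint8);o[:400,:352]=A;o[:448,352:]=B
cv2.imwrite('pics/m.png',o)
for a in(0.077,.234):
  p={.077:[.466,.162,.157],.234:[.476,-.133,.25]}[a]
  for k in(0,1):
    f=np.pi/4+a/2+k*np.pi/2;q=env.ik(p,[np.pi*np.cos(f),np.pi*np.sin(f),0]);print(a,k,None if q is None else np.round(q,2))
E
```

```text
side [[252.3, 345.7], [256.7, 344.8], [254.9, 354.6], [259.4, 353.6], [255.6, 342.0], [263.9, 347.7], [247.1, 306.2], [249.9, 336.5]]
top [[441.8, 340.9], [440.9, 336.6], [450.1, 339.3], [449.2, 335.1], [436.8, 337.4], [477.5, 328.6], [413.5, 341.0], [407.4, 343.5]]
0.077 0 [-0.86  0.33  0.52  2.07 -0.23  0.8  -0.13]
0.077 1 [-0.48  0.29  0.07  2.06 -0.03  0.79  2.82]
0.234 0 [-0.66  0.29  1.01  1.98 -0.29  1.02  0.71]
0.234 1 [-0.82  0.44  1.28  1.99 -0.48  1.07 -2.24]
```

View pics/m.png

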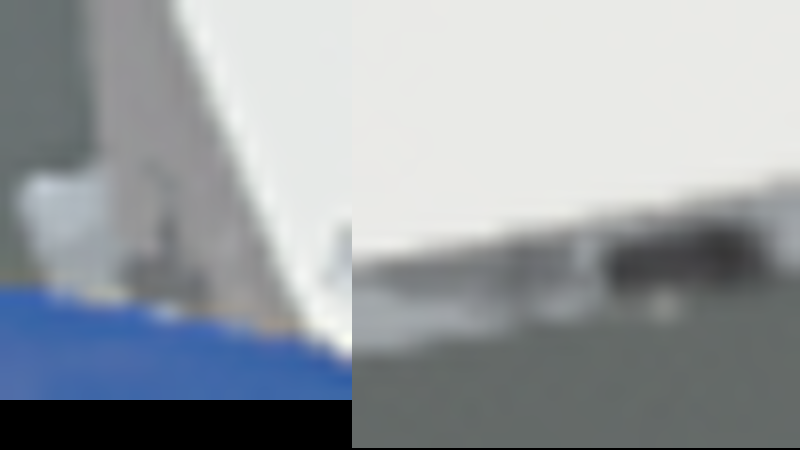

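The side crop shows the pointer at about (254,342), but the blue lid hides the marker. The top crop shows the marker's black clip at columns ~445–455, rows ~336–340, with its thumbscrew at (449,340). So the marker height must come from parallax in the top view. Here are the pixels.

```bash
python3 - <<'E'
from h import *
t=np.load('t0.npy')
print('cols',list(range(432,462)))
for r in range(330,346): print(r,t[r,432:462].mean(1).round(0).astype(int))
print('nonoise', np.abs(snap('top')[:,:,::-1]-t)[300:350,400:460].mean())
def P(l,x=.475,y=-.1315,yaw=.234):
    c,s=np.cos(yaw),np.sin(yaw);l=np.atleast_2d(l);return np.c_[x+c*l[:,0]-s*l[:,1],y+s*l[:,0]+c*l[:,1],l[:,2]]
for s in(0,.008,.016): print(s,proj('top',P([[-.055,-.0115,.048-s],[-.055,-.0235,.048-s],[-.061,-.0115,.048-s],[-.061,-.0235,.048-s],[-.063,-.008,.048-s],[-.063,.008,.048-s]])).round(2).tolist())
for T in('pointer','set_marker','marker_line'):
  for d in env.search_frame('top',T): print(T,round(d['confidence'],2),(np.array(d['rect'])*[640,480,640,480]).round(1))
E
```

```text
cols [432, 433, 434, 435, 436, 437, 438, 439, 440, 441, 442, 443, 444, 445, 446, 447, 448, 449, 450, 451, 452, 453, 454, 455, 456, 457, 458, 459, 460, 461]
330 [225 224 224 224 224 224 225 224 224 224 224 224 224 225 224 225 225 225
 224 225 225 224 225 224 224 225 224 224 224 224]
331 [224 224 224 225 224 225 224 224 225 224 224 224 225 224 224 224 224 225
 224 225 225 225 224 224 224 223 223 222 220 213]
332 [225 224 224 225 225 224 224 224 225 225 224 224 224 224 224 224 224 224
 224 224 223 223 222 219 212 209 203 195 185 168]
333 [224 225 225 225 225 225 225 224 224 225 224 224 224 224 223 224 223 223
 218 213 209 204 198 188 163 157 147 135 133 132]
334 [225 225 225 224 225 224 225 224 224 224 224 223 220 216 214 210 206 203
 181 159 148 138 127 132 130 130 130 134 135 135]
335 [225 225 224 224 224 224 224 219 216 215 212 207 190 169 160 146 127 127
 115 102  99 101 101 116 124 134 135 136 136 135]
336 [224 223 220 218 216 214 209 181 159 151 141 126 129 117 108 106  93  79
  71  59  48  48  60  83 110 134 136 136 135 134]
337 [213 202 180 165 151 133 122 106  88  88  90  95 12
[... 828 characters left out ...]
1 71 72 70 71 71 71 71 71 70 71 71 72 71 70 71 70 71
 71 71 70 70 71 72]
345 [70 72 70 71 71 70 71 71 70 71 71 71 71 71 71 71 71 71 70 71 71 71 71 70
 71 71 71 71 70 71]
nonoise 0.7732916666666667
0 [[446.83, 335.49], [452.98, 334.29], [447.49, 338.65], [453.64, 337.44], [445.91, 340.05], [437.66, 341.65]]
0.008 [[445.9, 335.82], [452.0, 334.63], [446.54, 338.96], [452.65, 337.76], [444.97, 340.35], [436.78, 341.94]]
0.016 [[444.97, 336.15], [451.04, 334.97], [445.61, 339.26], [451.68, 338.08], [444.05, 340.65], [435.92, 342.23]]
pointer 0.61 [439.9 322.5  22.7  42.4]
set_marker 0.38 [277.8 303.2  32.4  11.6]
set_marker 0.36 [451.3 341.2  10.3   4.7]
marker_line 0.4 [449.7 338.4   0.9   4.1]
```

```bash
cat >> h.py <<'E'
def rv(a,k=0):
    f=np.pi/4+a/2+k*np.pi/2;return np.array([np.pi*np.cos(f),np.pi*np.sin(f),0])
def st(m=''):
    o=env.get_obs();print(m,round(o['clock'],2),np.round(o['ee_pos'],4),'F',np.round(o['force'],1),'M',np.round(o['ft_torque'],2),'op',round(o['opening'],4),'g',np.round(o['grasp_force'],1));return o
E
python3 - <<'E'
from h import *
R=rv(.077);p=np.array([.466,.162,.157])
env.goto(p+[0,0,.1],R);st()
env.line_to(p,feed=.15);st()
env.move_gripper(0.0,60);st()
env.line_to(p+[0,0,.13],feed=.12);st('lift')
snap('top','lift_t.png');snap('side','lift_s.png')
E
```

```text
3.83 [0.4659 0.1637 0.257 ] F [-0.4  0.3 -0.6] M [0.08 0.02 0.02] op 0.0853 g 0.0
 4.65 [0.4666 0.1623 0.1576] F [ 0.1 -0.4  1. ] M [ 0.02 -0.04 -0.01] op 0.0853 g 0.0
 5.3 [0.4674 0.1622 0.1576] F [ 3.7  1.  -0.2] M [ 0.08 -0.82  0.04] op 0.0132 g 61.3
lift 6.53 [0.4653 0.1618 0.286 ] F [ 0.6  0.3 -2.2] M [-0.07 -0.02  0.01] op 0.0132 g 61.2
```

```bash
python3 - <<'E'
from h import *
env.line_to([.4765,-.133,.275],rv(.234),feed=.2);env.dwell(.2);st()
s=np.mean([snap('side') for _ in range(4)],0)[:,:,::-1];t=np.mean([snap('top') for _ in range(4)],0)[:,:,::-1]
np.save('s1.npy',s);np.save('t1.npy',t)
A=cv2.resize(s[220:350,230:360].astype(np.uint8),(400,400),interpolation=3)
B=cv2.resize(t[258:358,385:485].astype(np.uint8),(400,400),interpolation=3)
cv2.imwrite('pics/over.png',np.hstack([A,B]))
E
```

```text
8.46 [ 0.4766 -0.1323  0.275 ] F [ 0.2  0.3 -2.3] M [-0.    0.02 -0.03] op 0.0139 g 61.1
```

View pics/over.png

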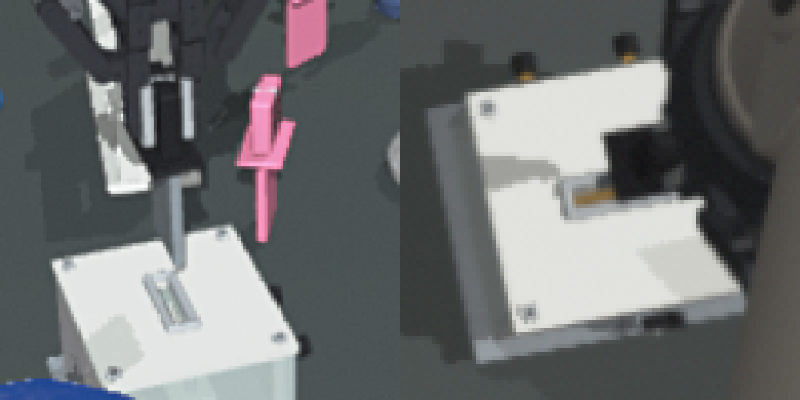

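Left: the plate hangs upright above the slot, its lower corner at full (288,308). Right: the slot's left half, pointer and marker (crop 655,320) stay visible in the top view. Now I'll measure the plate edges relative to the cell in the side image.

```bash
cat >> h.py <<'E'
def P(l,x,y,yaw=.234):
    c,s=np.cos(yaw),np.sin(yaw);l=np.atleast_2d(l);return np.c_[x+c*l[:,0]-s*l[:,1],y+s*l[:,0]+c*l[:,1],l[:,2]]
E
python3 - <<'E'
from h import *
s=np.load('s1.npy');o=env.get_obs();e=o['ee_pos'];z=e[2]-.1476
print('tilt',np.round(o['tcp_rot'],4),rv(.234).round(4))
L=[[sx*.003,sy*.02,z+h] for h in(0.003,.03,.06) for sx in(-1,1) for sy in(-1,1)]
for l,q in zip(L,proj('side',P(L,e[0],e[1]))): print(np.round(l,3),q.round(1))
print('slot pred side pose',proj('side',P([[sx*.004,sy*.022,.093] for sx in(-1,1) for sy in(-1,1)],.478,-.135)).round(1).tolist())
for r in range(276,318,2): print(r,s[r,276:298].mean(1).round(0).astype(int))
E
```

```text
tilt [-1.9469 -2.4655  0.    ] [1.9469 2.4656 0.    ]
[-0.003 -0.02   0.13 ] [285.7 306.9]
[-0.003  0.02   0.13 ] [279.2 293.8]
[ 0.003 -0.02   0.13 ] [289.1 306.2]
[0.003 0.02  0.13 ] [282.5 293.1]
[-0.003 -0.02   0.157] [285.  293.7]
[-0.003  0.02   0.157] [278.5 280.9]
[ 0.003 -0.02   0.157] [288.5 293. ]
[0.003 0.02  0.157] [281.9 280.2]
[-0.003 -0.02   0.187] [284.3 278.6]
[-0.003  0.02   0.187] [277.7 266. ]
[ 0.003 -0.02   0.187] [287.9 277.9]
[0.003 0.02  0.187] [281.1 265.4]
slot pred side pose [[287.2, 326.0], [280.1, 311.2], [291.7, 325.0], [284.5, 310.3]]
276 [235 232 140  48  39  49  48  48  48  51  57  66  80 101 104 124 157 158
 130  62  52  65]
278 [234 233 211  94  57  64  74  76  94 137 161 160 156 152 158 158 157 158
 141  73  54  64]
280 [255 251 154 110  76  81  85  93 101 134 158 159 152 121 117 112  96  90
  75  54  56  62]
282 [100  90  74  79  92  94  93  93 100 134 160 162 148  62  49  55  55  54
  64  79  82  81]
284 [ 66  68  70  83  96  95  94  92 100 133 161 162 152  82  55  56  57  59
  63  81  82  81]
286 [ 71  69  70  80  95  94  93  93  96 122 159 16
[... 768 characters left out ...]
3 177 233 231 229
 229 229 229 228]
304 [229 229 228 229 229 229 229 231 232 193 130 156 156 154 178 234 231 229
 229 229 229 229]
306 [229 229 229 230 230 230 229 230 232 231 193 158 148 141 185 232 231 229
 229 228 229 228]
308 [228 217 221 221 221 202 182 193 209 192 168 165 199 210 231 231 229 228
 228 229 229 229]
310 [194 180 187 187 213 211 209 203 176 173 188 190 220 232 230 229 229 229
 229 229 229 229]
312 [202 157 182 182 189 231 233 229 178 141 174 188 188 218 231 229 229 229
 229 229 229 229]
314 [231 200 162 182 175 149 165 180 170 144 143 176 187 188 218 231 230 228
 228 229 228 228]
316 [230 231 208 163 185 178 155 175 178 171 143 143 176 187 187 217 232 230
 229 228 229 229]
```

```bash
python3 - <<'E'
from h import *
s=np.load('s0.npy').mean(2);t=np.load('t0.npy').mean(2);t1=np.load('t1.npy')
for c,im,b in(('side',s,(268,300,305,335)),('top',t,(420,292,460,320))):
  for th in(200,212,218):
    m=(im[b[1]:b[3],b[0]:b[2]]<th).astype(np.uint8)
    n,l,S,_=cv2.connectedComponentsWithStats(m);k=1+S[1:,4].argmax()
    cs,_=cv2.findContours((l==k).astype(np.uint8),0,1);M=cv2.moments(cv2.drawContours(np.zeros_like(m),cs,-1,1,-1),True)
    uv=(M['m10']/M['m00']+b[0],M['m01']/M['m00']+b[1]);a=.5*np.degrees(np.arctan2(2*M['mu11'],M['mu20']-M['mu02']))
    print(c,th,M['m00'],np.round(uv,2),at_z(c,uv,.0915).round(4),'ang',a.round(2))
for c in('side','top'): # predicted slot axis angle for yaw values
  for y in(.21,.234,.26):
    q=proj(c,P([[0,-.022,.092],[0,.022,.092]],.476,-.133,y));d=q[0]-q[1];print(c,y,np.degrees(np.arctan2(d[1],d[0])).round(2))
e=env.get_obs()['ee_pos'];z=e[2]-.1476
print(proj('top',P([[-.015,.028,z+.07],[.015,.028,z+.07],[-.015,.028,z+.066],[-.007,.02,z+.11],[-.007,-.02,z+.11]],e[0],e[1])).round(2).tolist())
for r in range(284,314): print(r,t1[r,432:456].mean(1).round(0).astype(int))
E
```

```text
side 200 214.0 [284.95 317.36] [ 0.4766 -0.131   0.0915] ang 54.69
side 212 263.0 [285.16 317.53] [ 0.4769 -0.1315  0.0915] ang 58.43
side 218 279.0 [285.21 317.7 ] [ 0.477  -0.132   0.0915] ang 59.1
top 200 343.0 [438.91 304.96] [ 0.4748 -0.1299  0.0915] ang -10.68
top 212 390.0 [438.99 304.93] [ 0.4748 -0.1301  0.0915] ang -10.26
top 218 406.0 [439.1  304.96] [ 0.4748 -0.1303  0.0915] ang -10.19
side 0.21 66.21
side 0.234 64.16
side 0.26 61.97
top 0.21 -9.19
top 0.234 -10.6
top 0.26 -12.12
[[439.66, 307.77], [435.84, 289.81], [439.15, 308.07], [448.84, 298.69], [473.11, 294.11]]
284 [224 224 225 224 224 224 224 225 224 224 224 224 224 225 225 224 223 206
 141  64  30  31  31  30]
285 [224 224 224 224 225 224 224 224 225 224 224 224 225 225 224 224 222 198
 127  52  28  30  30  30]
286 [225 225 224 224 224 224 225 225 225 224 225 224 224 224 224 224 222 199
 128  58  36  30  30  29]
287 [224 225 224 225 225 224 225 224 224 224 224 224 223 223 222 222 218 195
 136  72  43  32  29  30]
288 [225 225 225 225 224 225 225 223 224 223 223 219 210 202 198 193 180 146
 102  74  50  33  30  2
[... 1877 characters left out ...]
 103 100  88  53  46  48  57  67  81  92 104 133 148 152
 155 153 155 165 136  88]
308 [105 112 122 133 136 138 131 107  94 106 130 146 150 151 152 162 170 173
 179 173 170 201 192 178]
309 [140 147 155 163 169 171 167 156 149 150 162 171 172 172 172 174 198 211
 214 213 213 221 220 219]
310 [172 173 173 173 174 174 172 171 172 175 191 207 210 211 212 214 220 223
 224 224 224 224 225 224]
311 [174 176 181 177 187 204 206 208 210 212 218 222 224 224 224 224 225 225
 225 225 224 225 225 225]
312 [192 206 211 211 215 223 224 224 223 224 225 225 225 225 225 225 225 225
 225 225 225 225 225 225]
313 [218 223 224 224 224 225 225 224 224 225 225 225 224 225 224 225 224 225
 225 225 225 225 225 225]
```

```bash
python3 - <<'E'
from h import *
x,y=.4757,-.1322;R=rv(.234)
env.line_to([x,y,.247],R,feed=.1);o=st();f0=o['force']
for z in np.arange(.244,.2189,-.003):
    env.line_to([x,y,z],R,feed=.03);o=env.get_obs();df=o['force']-f0
    print(round(o['clock'],1),np.round(o['ee_pos'],4),df.round(1))
    if np.linalg.norm(df)>6: break
E
```

```text
9.29 [ 0.4755 -0.1323  0.2468] F [ 0.2 -0.5 -1.6] M [-0.01 -0.01 -0.02] op 0.013 g 61.1
9.5 [ 0.4759 -0.1323  0.2443] [-0.6  0.6 -0.3]
9.8 [ 0.4756 -0.1321  0.2409] [-0.7  0.4 -0.6]
10.0 [ 0.4755 -0.1321  0.2378] [-0.5  0.3 -0.9]
10.3 [ 0.4755 -0.1322  0.2348] [-0.5  0.9 -0.1]
10.5 [ 0.4756 -0.1322  0.2318] [-1.2  0.8  0.2]
10.8 [ 0.4755 -0.1322  0.2288] [-0.  -0.9  0.2]
11.0 [ 0.4755 -0.1322  0.2258] [ 0.2  0.3 -1.2]
11.3 [ 0.4756 -0.1322  0.2228] [-0.1  0.7  0.5]
11.5 [ 0.4756 -0.1321  0.2198] [-0.5 -0.1 -0.3]
```

```bash
python3 - <<'E'
from h import *
x,y=.4757,-.1322;R=rv(.234)
D=[];I=[]
for z in [.206,.202,.200,.198,.194,.190,.187,.184]:
    env.line_to([x,y,z],R,feed=.03);env.dwell(.15)
    I.append(np.mean([snap('top')for _ in range(4)],0)[:,:,::-1]);o=env.get_obs()
    D.append(np.r_[o['ee_pos'],o['force']]);print(round(o['clock'],1),D[-1].round(4),np.round(o['grasp_force'],1))
    if abs(o['force'][2])>25: break
np.save('press.npy',np.array(I));np.save('pd.npy',D)
E
```

```text
12.5 [ 0.4757 -0.1322  0.2061 -0.4596  0.3702 -1.5576] 61.0
13.1 [ 0.4757 -0.1322  0.2021  0.1737  0.1467 -1.7295] 61.1
13.7 [ 0.4759 -0.1323  0.2002 -0.1246 -0.0725  0.8417] 61.6
14.3 [ 0.4759 -0.1322  0.1981  0.9869 -0.411   0.9663] 61.6
15.0 [ 0.4759 -0.1323  0.1941  1.5082 -0.1517  2.7971] 62.0
15.6 [ 0.4759 -0.1323  0.1902  1.8613  0.1239  4.7631] 62.1
16.2 [ 0.4759 -0.1323  0.1872  0.3992  0.2456  5.5043] 62.3
16.8 [ 0.4759 -0.1323  0.1844  0.7381 -0.6598  6.8648] 62.4
```

```bash
python3 - <<'E'
from h import *
I=np.load('press.npy').mean(3)
print(list(range(434,458)))
for k in(0,3,4,5,6,7):
    print('k',k)
    for r in range(335,344): print(r,I[k][r,434:458].round(0).astype(int))
E
```

```text
[434, 435, 436, 437, 438, 439, 440, 441, 442, 443, 444, 445, 446, 447, 448, 449, 450, 451, 452, 453, 454, 455, 456, 457]
k 0
335 [224 224 224 224 223 219 216 215 212 207 190 168 159 145 126 125 112  81
  73  74  76  78  78  78]
336 [219 217 216 214 208 182 160 150 140 126 129 117 107 106  93  81  81  73
  73  74  76  78  77  79]
337 [180 164 151 133 122 105  87  88  91  95 125  99  67  53  50  48  63  72
  74  75  75  78  80  80]
338 [104 100  96  94  90  85  76  78  82  91 113  79  44  38  40  48  66  74
  74  76  76  78  79  80]
339 [92 92 92 94 90 80 74 82 82 92 96 86 45 42 46 55 69 74 74 75 76 79 80 80]
340 [106 108 108 107  97  90  84  94 104 111 107  95  68  64  69  74  72  73
  76  75  78  80  80  81]
341 [136 134 132 119 112 104  93  98 112 113  99  86  81  78  80  84  74  74
  76  77  77  78  81  81]
342 [129 123 123 120 111  98  81  74  75  77  74  74  72  72  73  72  74  74
  76  77  78  79  80  82]
343 [96 84 79 78 78 74 72 72 71 70 69 71 72 70 70 72 73 74 76 77 78 79 82 82]
k 3
335 [224 224 224 224 224 219 216 215 211 207 190 169 160 144 116  79  72  75
  77  76  79  80 
[... 3656 characters left out ...]
 80
  81  83  82  83  85  86]
337 [180 165 152 133 116 101  96  96  93  90  84  75  76  75  76  78  79  80
  81  82  83  84  87  85]
338 [104  99  96  92  79  79  83  85  88  84  76  73  74  76  77  79  79  81
  81  84  84  85  85  87]
339 [93 90 87 87 80 80 84 81 87 80 74 74 74 76 78 78 79 80 82 83 84 84 86 86]
340 [107  98  82  85  83  86  91  88  90  78  73  74  75  77  77  78  80  82
  82  83  84  85  86  86]
341 [134 116  97  94  99  98  98  89  92  76  74  74  75  76  78  80  80  81
  82  84  84  85  86  88]
342 [129 120 102  97 104  97  81  73  72  73  73  75  75  77  78  80  80  81
  83  84  84  85  87  86]
343 [96 83 74 74 75 74 73 71 72 72 74 76 77 78 79 80 82 80 83 85 84 86 87 87]
```

```bash
python3 - <<'E'
from fit import *
t=np.load('t0.npy');g=t.mean(2).astype(np.float32)
for th in(140,155,170,185,200): 
    r=min((fit('top',t.min(2)>th,(390,262,485,350),w,h,.09,[.475,-.1315,.234])+(w,h) for w in(.109,.11,.111) for h in(.119,.12,.121)),key=lambda r:r[1]);print(th,r)
x,y,a=.475,-.1315,.235
def prof(l): 
    q=proj('top',P(l,x,y,a)).astype(np.float32);return cv2.remap(g,q[:,0].reshape(1,-1),q[:,1].reshape(1,-1),cv2.INTER_LINEAR)[0].round(0).astype(int)
v=np.arange(-.034,.0341,.002)
print('along y, z.093',list(zip((v*1000).round().astype(int).tolist(),prof([[0,k,.093] for k in v]).tolist())))
for yy in(-.012,.0,.012):
  v=np.arange(-.016,.0161,.001);print('x at y',yy,list(zip((v*1000).round().astype(int).tolist(),prof([[k,yy,.093] for k in v]).tolist())))
# screws: dark blobs near corners, in cell coordinates
for sx in(-1,1):
  for sy in(-1,1):
    u=np.mgrid[-.008:.008:33j,-.008:.008:33j].reshape(2,-1).T+[sx*.047,sy*.052]
    I=prof(np.c_[u,np.full(len(u),.09)]);w=np.clip(215-I,0,None);print('screw',sx,sy,((u*w[:,None]).sum(0)/w.sum()*1000).round(2),I.min())
# vertical profile across marker/pointer band in cell coords: at x=-.059, z=.034
for xx in(-.057,-.059,-.061,-.063,-.065,-.067):
  v=np.arange(-.034,.0121,.001);print(xx,prof([[xx,k,.034] for k in v]))
E
```

```text
140 (array([ 0.47482264, -0.13128436,  0.23143684]), np.float64(0.016672377273859954), 0.111, 0.121)
155 (array([ 0.47493047, -0.13142102,  0.23255567]), np.float64(0.017200497857322913), 0.11, 0.121)
170 (array([ 0.47481154, -0.13146899,  0.2352212 ]), np.float64(0.01676216164453524), 0.11, 0.12)Traceback (most recent call last):
  File "<stdin>", line 4, in <module>
  File "<stdin>", line 4, in <genexpr>
  File "fit.py", line 17, in fit
    r=minimize(f,x0,method='Nelder-Mead',options=dict(initial_simplex=s,xatol=1e-5,fatol=1e-5,maxiter=400))
    res = _minimize_neldermead(fun, x0, args, callback, bounds=bounds,
                               **options)
    fxr = func(xr)
    fx = function(np.copy(x), *(wrapper_args + args))
  File "fit.py", line 13, in f
    uv=proj(cam,np.c_[q,np.full(4,z)])
  File "h.py", line 14, in proj
    c=env.camera_info(cam);T=np.linalg.inv(np.array(c['world_from_camera']))
ValueError: time passes only in moves, steps and waits
```

```bash
sed -i 's/env.camera_info(cam)/caminfo(cam)/; s/^from plant import env/from plant import env\nimport functools\ncaminfo=functools.cache(lambda c:env.camera_info(c))/' h.py
cat > prof.py <<'E'
from fit import *
t=np.load('t0.npy');g=t.mean(2).astype(np.float32)
x,y,a=.4749,-.1314,.2335
def prof(l): 
    q=proj('top',P(l,x,y,a)).astype(np.float32);return cv2.remap(g,q[:,0].reshape(1,-1),q[:,1].reshape(1,-1),cv2.INTER_LINEAR)[0].round(0).astype(int)
v=np.arange(-.034,.0341,.002)
print('along y -34..34',prof([[0,k,.093] for k in v]).tolist())
for yy in(-.012,.0,.012):
  v=np.arange(-.016,.0161,.001);print('x -16..16 at y',yy,prof([[k,yy,.093] for k in v]).tolist())
for sx in(-1,1):
  for sy in(-1,1):
    u=np.mgrid[-.008:.008:33j,-.008:.008:33j].reshape(2,-1).T+[sx*.047,sy*.052]
    I=prof(np.c_[u,np.full(len(u),.09)]);w=np.clip(215-I,0,None);print('screw',sx,sy,((u*w[:,None]).sum(0)/w.sum()*1000).round(2),I.min())
print('band z=.034, y',list(range(-34,13)))
for xx in(-.057,-.059,-.061,-.063,-.065,-.067):
  v=np.arange(-.034,.0121,.001);print(xx,prof([[xx,k,.034] for k in v]).tolist())
E
python3 prof.py
```

```text
along y -34..34 [224, 224, 223, 214, 189, 156, 119, 110, 123, 128, 124, 114, 110, 109, 110, 109, 108, 109, 108, 110, 110, 109, 108, 108, 109, 109, 110, 112, 129, 181, 160, 145, 210, 223, 224]
x -16..16 at y -0.012 [224, 224, 224, 222, 218, 203, 185, 176, 171, 171, 167, 149, 133, 118, 110, 111, 114, 119, 123, 126, 138, 150, 163, 171, 169, 176, 192, 206, 219, 223, 224, 224, 224]
x -16..16 at y 0.0 [224, 224, 224, 222, 216, 205, 184, 175, 172, 168, 164, 147, 128, 114, 103, 105, 109, 117, 123, 128, 139, 153, 163, 171, 173, 177, 194, 209, 218, 223, 224, 224, 224]
x -16..16 at y 0.012 [224, 224, 224, 223, 217, 209, 192, 177, 174, 169, 159, 145, 127, 113, 104, 105, 108, 116, 126, 136, 147, 160, 168, 172, 173, 173, 187, 206, 216, 223, 224, 224, 224]
screw -1 -1 [-48.83 -53.09] 124
screw -1 1 [-48.19  53.71] 121
screw 1 -1 [ 48.52 -52.81] 130
screw 1 1 [48.71 53.62] 123
band z=.034, y [-34, -33, -32, -31, -30, -29, -28, -27, -26, -25, -24, -23, -22, -21, -20, -19, -18, -17, -16, -15, -14, -13, -12, -11, -10, -9, -8, -7, -6, -5, -4, -3, -2, -1, 0, 1, 2, 3, 4, 5, 6, 7, 8, 9, 10, 11, 12]
-0.057 
[... 523 characters left out ...]
3, 104, 106, 104, 102, 99, 94, 91, 89, 94, 99, 104, 109, 114, 120, 128, 132, 132, 131, 132, 132]
-0.063 [103, 97, 84, 71, 58, 50, 46, 44, 41, 40, 43, 47, 51, 55, 59, 65, 73, 77, 73, 70, 67, 67, 70, 77, 87, 94, 99, 104, 110, 112, 111, 103, 94, 90, 88, 92, 98, 104, 110, 115, 120, 118, 113, 110, 108, 108, 109]
-0.065 [72, 72, 68, 65, 62, 59, 59, 59, 59, 60, 61, 63, 65, 67, 74, 82, 90, 99, 92, 86, 81, 77, 78, 78, 78, 78, 80, 81, 80, 78, 76, 74, 74, 73, 76, 78, 80, 81, 81, 79, 78, 77, 77, 77, 78, 79, 80]
-0.067 [71, 70, 70, 70, 69, 68, 68, 69, 69, 70, 70, 70, 71, 71, 73, 76, 78, 80, 78, 74, 73, 72, 72, 72, 72, 72, 72, 71, 71, 70, 70, 70, 71, 70, 71, 72, 72, 72, 72, 71, 71, 70, 70, 70, 71, 71, 71]
```

The corner screws confirm the cell pose to about 0.4 mm. The marker cues (thumbscrew and the two clip edges) put it at 12–17 mm, best estimate ≈14.2 mm. I'll set that depth, check and hand in.

```bash
python3 - <<'E'
from h import *
env.line_to([.4757,-.1322,.1866],rv(.234),feed=.02);env.dwell(.8)
o=st();F=[]
for _ in range(8): env.dwell(.05);F.append(env.get_obs()['force'][2])
print('push',np.mean(F)+1.9,'s_force',(np.mean(F)+1.9-3)/.35)
o=st();print(env.job_done())
E
```

```text
17.89 [ 0.4759 -0.1323  0.1869] F [ 0.7 -0.3  6.5] M [-0.03 -0.28  0.04] op 0.0131 g 62.2
push 7.72367667414899 s_force 13.496219068997116
 18.29 [ 0.4759 -0.1323  0.1869] F [ 1.2 -0.2  6.2] M [-0.06 -0.27  0.02] op 0.0134 g 62.2
the job is handed in; nothing more can be done
None
```

I handed the job in at 18.3 s with the coated plate through the slot, still gripped at about 62 N and holding the contact about 14 mm down. The blue lid hid the marker from the side camera, so I estimated its setting (about 14 mm, likely 12–17 mm) from the top camera. I couldn't confirm by eye that the pointer stands level with it, and the hand-in returned no verdict.

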